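Clamp a flat bar in a drilling fixture with a swing strap and cam lever

TASK

Clamp the flat bar in the drilling fixture: with the back of a finger push the swing strap round over the bar until it stands against its stop pin, and then push the cam lever all the way down, so that the strap's foot presses on the bar. Do not push the lever down before the strap is over the bar; it must stay down when you let go. Nothing is picked up: leave the bar lying in its nest, and leave the nut, hex key, scriber and bearing where they lie.

Things in the scene. Friction and masses are not known exactly. Their poses are not given: they have to be found in the camera images.
- fixture: Fixed base plate, 170 x 170 x 16 mm, with an upright post. Origin: on the post axis at the bench, z up; the plate spans x -85..85, y -45..125 mm. The flat bar's nest (fences 7 mm above the plate) is at x 0, y 85; a stop pin (10 mm, top z 58) at x -18.5, y 42. The strap turns about the post: over the bar it points to +y (the lever then folds down to -y), swung away it points to +x.
- clamp_bar: The strap: steel bar 26 mm wide, from 15 mm behind the post axis to 158 mm beyond it, round-ended. Origin on the post axis at the bench; y along the strap to its free end, z up. Underside z 45 mm, top 63; at y 85 a foot 22 mm across hangs below (sole 3.5 to 4.6 mm clear of the flat bar while the cam is loose) and a nut reaches z 71. The cam pushes the strap down 5 mm at most.
- strap (a joint): Swing of the strap about the vertical post, rad: 0 = over the flat bar, against the stop pin (a hard end); it grows as the strap swings away, clockwise seen from above, to 1.9 at most. Starts between 1.0 and 1.7. Moves by friction (0.22 N m, about 2 N at the free end) and stays where it is left.
- strap_tip (a point): Middle of the strap's free end: on its centre line, 145 mm from the post axis, half way up the strap (z 54 mm).
- cam_lever (a joint): Cam lever, rad: 0 = standing up (74 degrees above level), 1.25 = fully down (3 degrees above level, a hard end). It turns with the strap and folds to the side away from the strap's free end. Starts between 0 and 0.2. Friction 0.22 N m (about 2.5 N at the grip) plus the cam's pressure; stays where it is left.
- lever_pivot (a point): Axis of the cam lever: on the post axis, 85 mm above the bench; the axis is level, across the strap.
- lever_grip (a point): Point on the centre line of the lever's black round grip, 100 mm from the pivot. The grip is 20 mm in diameter and runs from 48 to 122 mm from the pivot.
- flat_bar: Loose flat steel bar, 40 x 122 x 10 mm, 0.35 kg, lying in the nest on the base plate. Origin: centre of its underside (16 mm above the bench); its long axis is its y, which lies across the strap when that is over it.
- spare_nut: Loose hex nut, 28 mm, 13 mm high, lying on the base plate; to be left alone. Origin: centre of its underside.
- hex_key: Loose hex key, 36 x 92 x 8 mm, on the bench in front of the plate; to be left alone. Origin: centre of its underside.
- steel_scriber: Loose steel scriber, 169 mm long, 9 mm thick, on the bench below where the lever comes down (the lowered grip stays about 65 mm above it); to be left alone. Origin: centre of its underside.
- ball_bearing: Loose ball bearing, 52 mm across, 15 mm high, on the bench beyond the plate; to be left alone. Origin: centre of its underside.
Not all that is in view belongs to the job. Leave any brown or green look-alike of the flat_bar alone.

How it is judged (in metres and radians):
On the way, in this order (a step that is already met when the one before it is completed fails the run):
1. the strap is over the flat bar, against its stop (within 0.08 rad), the lever still up (value of joint strap below 0.08 rad and value of joint cam_lever below 0.7 rad), for 0.2 s.
2. the cam lever is fully down (within 0.1 rad) and the foot presses on the bar (value of joint cam_lever above 1.15 rad and value of joint strap below 0.08 rad and contact force between clamp_bar and flat_bar above 4 N), for 0.2 s.
At the end, for the whole second after the job is handed in: The strap stands over the flat bar within 0.08 rad of its stop, the cam lever is within 0.1 rad of fully down, the strap presses on the bar with more than 4 N, the bar lies in its nest within 15 mm of where it was, and the nut, hex key, scriber and bearing lie within 30 mm of where they were (all of step 2 and distance of flat_bar from where it was at the start of the episode below 0.015 m and height (world z) of flat_bar below 0.02 m and linear speed of flat_bar below 0.02 m/s and distance of each of spare_nut, hex_key, steel_scriber, ball_bearing from where it was at the start of the episode below 0.03 m); the robot touches nothing.
It fails at once if the lever is pushed down while the strap is not over the bar (value of joint cam_lever above 0.7 rad and value of joint strap above 0.25 rad).
It fails at once if the flat bar is lifted more than 10 mm or pushed more than 20 mm (height (world z) of flat_bar above 0.026 m or distance of flat_bar from where it was at the start of the episode above 0.02 m).
It fails at once if the nut, hex key, scriber or bearing is lifted or moved more than 30 mm (distance of any of spare_nut, hex_key, steel_scriber, ball_bearing from where it was at the start of the episode above 0.03 m).
It also fails if it takes over 56 s, if anything falls off the work surface, if the arm or the gripper's body presses on something with over 40 N, if the wrist force passes 120 N, or if a joint passes its speed limit or range.

ROBOT

A 7-joint arm with a two-finger parallel gripper is mounted at the origin on the work surface; the furniture and walls round the work are solid. World frame = base frame: x ahead of the robot, y to its left, z up, the work surface at z = 0. Lengths are in mm, angles in degrees, forces in N, time in s.
With the tool pointing down it reaches from about 400 to 850 mm from the base axis. Payload 4.5 kg.
Tool frame: the origin (TCP) lies midway between the tips of the shut fingers; the grasp point (between the pads) lies grasp_offset behind it (grasp_offset is the distance from the TCP to the grasp point, in mm); z points along the fingers, y is the line along which they close (so a half turn about z gives the same grasp; the last joint's range is limited). The gripper opens to 85 mm and grips with 20 to 120 N. Pads are 22 mm wide; open, the fingers measure 114 mm over their backs; the gripper's body (76 mm by 85 mm) begins 54 mm behind the grasp point. The pads swing forward as they close: fully open they stand 13 mm farther back than shut.
Start: joints at [-64.183, 39.483, -11.15, 89.685, 9.013, 51.709, -12.324], TCP at [253.007, 571.526, 231.317] pointing down, gripper open.
Joint ranges: [-172.22, 172.22], [-26.19, 119.32], [-84.43, 86.54], [7.71, 146.69], [-57.33, 237.33], [2.42, 119.75], [-152.13, 152.13]. Speed limits (degrees/s): [147.25, 147.25, 180, 180, 180, 180, 180].

INTERFACE

Orientations are given as [roll, pitch, yaw] about the fixed x, y, z axes, in that order (R = Rz(yaw) Ry(pitch) Rx(roll)).
In Python, from plant import * gives the robot as it stands.
- The arm moves only by the tool carry_out, never from a script. Its argument "rows" is a list of rows, each an object with "travel": the shift along the tool's x, y, z in cm, a list of three; "roll": the turn about the tool's z in degrees; "gripper": the opening in per cent of the stroke, from 0 (shut) to 100 (fully open). A call has 1 to 20 rows; each row is the pose to reach, as a shift and turn from the pose commanded when the call began, along the tool's axes at that moment; what a row does not reach only later rows make up. A row lasts 1/8 s, in which the tool goes at most 62.5 mm and 10.7 degrees, less where a joint would pass 70% of its speed; a pose out of reach is approached as far as the arm can. A call with a gripper value outside its range is refused whole. The fingers move at their own pace and stop on an object; "newtons" is the grip in N (left out, the last holds). Time passes only in rows, so rows that repeat a pose let the fingers close. It gives the time, the measured TCP pose, the force, the opening and the grip force at its end, in the units of the state.
- read_state(): the state, without advancing time (a new reading comes with each control period).
- get_image(name): name is "side" or "top" or "wrist"; returns a dict with "color" (420x560x3 uint8, red, green, blue), "mtx" (3x3 intrinsics, pixels), "T" (4x4, takes a point from camera to world coordinates); the wrist camera has in their place "hand_eye" (4x4, takes a point from camera to tool coordinates, whose origin is the TCP and whose axes are the flange's). Camera axes: x right, y down, z forward; pixel columns grow to the right and rows downward; lengths in mm; the calibration is good to about 2 mm. The wrist camera is an equidistant fisheye: a pixel r from the principal point sees the ray r / f radians off the axis. A picture is of the moment at which its call begins: read the wrist's pose just before it. There is no depth.
- hand_in(): hands the job in; it is judged then, once.
The state is a dict: "time": time; "joint_positions": joint angles; "joint_vel": joint speeds; "tau": joint torques, N m; "ee_pos": TCP position; "tcp_rot": TCP orientation; "wrist_force": force on the tool from outside, world axes, zero at the start; "wrist_torque": the same for the moment, N m; "finger_gap": finger opening in mm; "finger_force": force on a finger pad.
Only numpy, scipy, OpenCV 4.12 (cv2) and the standard library are available. Lean on these libraries where they do the work, as an engineer would, in place of code of your own. Each camera call takes 0.05 s, during which the arm holds its last target. There are 200 camera calls.

## Working session

There is one attempt and no reset: what is moved stays moved. The work goes in short steps, Python scripts to look and compute and a tool call to move; the robot and the scene stay as the last step left them, time stands still between calls to the robot, and variables do not carry over. Pictures are saved under pics/ and viewed, at most 10 in all, crops included, and the job is handed in when it is done.

Besides the shell and the picture viewer there is one more tool, called in YAML: its name, and indented under it one key for each argument. carry_out: Moves the arm, as the interface text tells. Its arguments: {"type":"object","properties":{"rows":{"type":"array","items":{"type":"object","properties":{"travel":{"type":"array","items":{"type":"number"}},"roll":{"type":"number"},"gripper":{"type":"number"}}}},"newtons":{"type":"number"}},"required":["rows"]}

```bash
mkdir -p pics; cat > h.py <<'E'
from plant import *
import numpy as np, cv2
def save(n,f,crop=None,s=1):
    d=get_image(n);im=d["color"][:,:,::-1]
    np.savez('pics/'+f+'.npz',**{k:v for k,v in d.items()})
    if crop: im=im[crop[1]:crop[3],crop[0]:crop[2]]
    cv2.imwrite('pics/'+f+'.png',cv2.resize(im,None,fx=s,fy=s,interpolation=cv2.INTER_CUBIC)); return d
def ray(d,u,v,z):
    T=np.array(d["T"]);r=T[:3,:3]@np.linalg.inv(d["mtx"])@[u,v,1];o=T[:3,3]
    return o+r*(z-o[2])/r[2]
def proj(d,p):
    T=np.array(d["T"]);q=np.array(d["mtx"])@(T[:3,:3].T@(np.array(p)-T[:3,3]));return q[:2]/q[2]
E
python3 - <<'E'
from h import *
print(read_state())
for n in("top","side"):
    d=save(n,n+"0",s=1.4);print(n,d["mtx"],d["T"])
E
```

```text
{'time': 0.0, 'joint_positions': array([-64.18303664,  39.53427606, -11.14705358,  89.74697962,
         9.01087216,  51.7109215 , -12.32371357]), 'joint_vel': array([-0.00611044,  0.02190795, -0.01720096,  0.04293924,  0.01259134,
       -0.08863537,  0.03753242]), 'tau': array([ 6.08780574e-04, -5.39602375e+01, -1.26618952e+00, -1.58545250e+01,
        9.15812154e-03,  9.45254462e-03, -3.50908273e-06]), 'ee_pos': array([252.76429748, 570.86243732, 230.46334534]), 'tcp_rot': array([-1.79889805e+02,  5.44660591e-03,  1.56125968e+02]), 'wrist_force': array([ 0.62110438, -0.67225337,  0.26627986]), 'wrist_torque': array([ 0.01376705, -0.00984354, -0.05815237]), 'finger_force': 0.0, 'finger_gap': 85.27042707607444}
top [[465.49439425   0.         280.41077658]
 [  0.         465.49439425 201.17525785]
 [  0.           0.           1.        ]] [[-2.32277820e-02 -9.94780452e-01  9.93595655e-02  4.06284030e+02]
 [-9.99700018e-01  2.38843356e-02  5.42329351e-03  1.50813721e+02]
 [-7.76812358e-03 -9.92037884e-02 -9.95036816e-01  1.39428165e+03]
 [ 0.00000000e+00  0.00000000e+00  0.00000000e+00  1.00000000e+00]]
side [[499.3634722    0.         285.6992215 ]
 [  0.         499.3634722  213.53588148]
 [  0.           0.           1.        ]] [[ 9.08498445e-01 -2.50739649e-01  3.34305555e-01  1.64939283e+02]
 [-4.17641394e-01 -5.17299356e-01  7.46978609e-01 -6.41414134e+02]
 [-1.43611062e-02 -8.18248742e-01 -5.74684917e-01  7.41771058e+02]
 [ 0.00000000e+00  0.00000000e+00  0.00000000e+00  1.00000000e+00]]
```

View pics/top0.png

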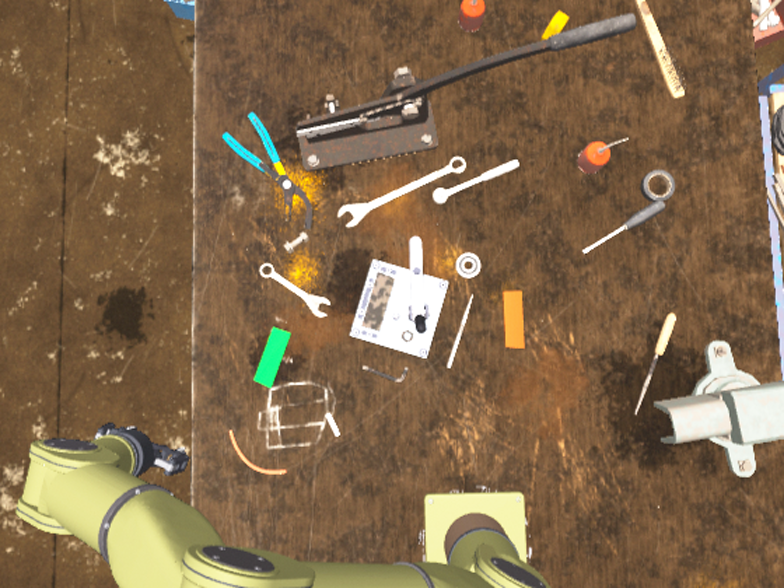

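View pics/side0.png

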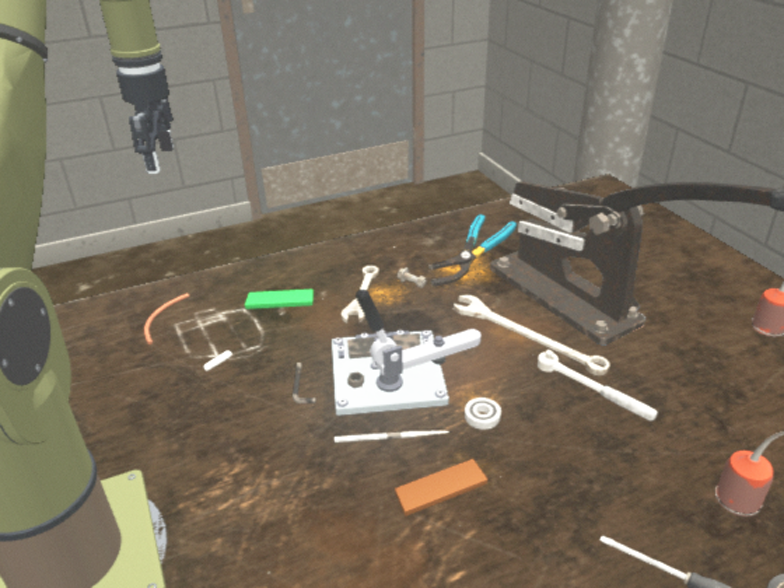

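```bash
python3 - <<'E'
from h import *
a=cv2.imread('pics/top0.png');im=np.load('pics/top0.npz')["color"][:,:,::-1]
c=im[160:265,240:350];cv2.imwrite('pics/tc.png',cv2.resize(c,None,fx=5.5,fy=5.5,interpolation=cv2.INTER_CUBIC))
im=np.load('pics/side0.npz')["color"][:,:,::-1]
c=im[195:305,230:360];cv2.imwrite('pics/sc.png',cv2.resize(c,None,fx=5,fy=5,interpolation=cv2.INTER_CUBIC))
E
```

```text
(no output)
```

View pics/tc.png

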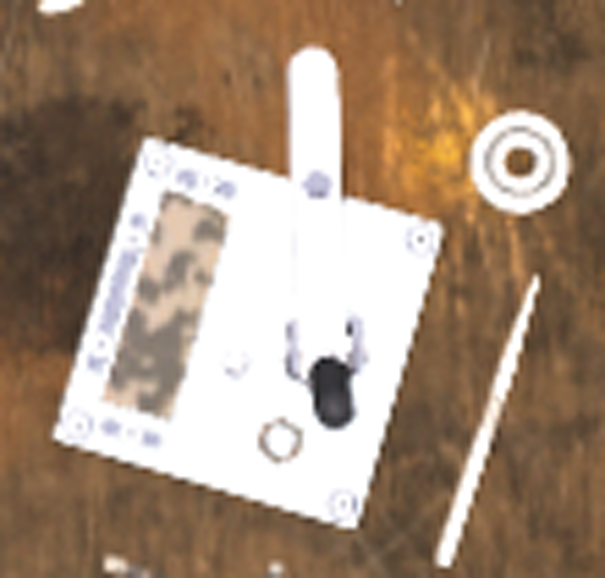

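View pics/sc.png

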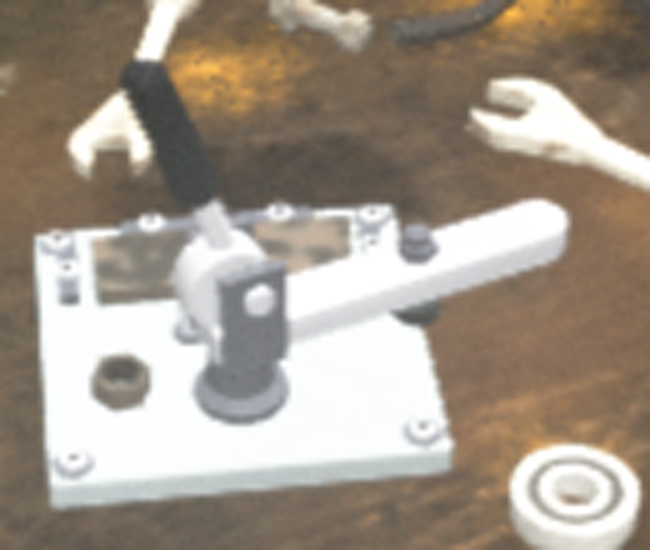

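```bash
cat >> h.py <<'E'
def fix():
    d=np.load('pics/top0.npz');P=[(148,137),(443,222),(357,528),(55,438)]
    F=np.array([(85,125),(85,-45),(-85,-45),(-85,125)],float)
    W=np.array([ray(d,240+(a+.5)/5.5-.5,160+(b+.5)/5.5-.5,16)[:2] for a,b in P])
    Fc=F-F.mean(0);Wc=W-W.mean(0)
    th=np.arctan2((Fc[:,0]*Wc[:,1]-Fc[:,1]*Wc[:,0]).sum(),(Fc*Wc).sum())
    R=np.array([[np.cos(th),-np.sin(th)],[np.sin(th),np.cos(th)]])
    return d,R,W.mean(0)-R@F.mean(0),th,(F@R.T+W.mean(0)-R@F.mean(0))-W
E
python3 - <<'E'
from h import *
d,R,t,th,res=fix();print(t,np.degrees(th),res)
px=lambda a,b:(240+(a+.5)/5.5-.5,160+(b+.5)/5.5-.5)
for nm,p,z in(("tip",(312,46),63),("nut",(317,184),71),("grip end",(334,408),175),("grip start",(328,372),140)):
    w=ray(d,*px(*p),z)[:2];f=R.T@(w-t);print(nm,w,f,np.hypot(*f),"strap rad",np.arctan2(f[0],f[1]))
s=np.load('pics/side0.npz')
for q in((0,0,16),(85,-45,16),(-85,-45,16)):
    w=np.r_[R@q[:2]+t,q[2]];print(((proj(s,w)-[230,195])*5))
# predicted lever grip end for cam=0..0.2
for phi in(1.2,1.3,1.4):
  for c in (0,.1,.2):
    el=np.radians(74)-c;u=R@[np.sin(phi),np.cos(phi)]
    w=np.r_[t-u*122*np.cos(el),85+122*np.sin(el)];print(phi,c,(proj(d,w)-[240,160])*5.5,(proj(s,w)-[230,195])*5)
E
```

```text
[476.38639614 107.40720272] -17.757752986853934 [[ 0.50775159  1.82277315]
 [-1.11240843 -1.48238677]
 [ 0.24247269 -0.77581114]
 [ 0.36218414  0.43542476]]
tip [634.70615128 109.80096938] [150.04645481  50.5661585 ] 158.33785076971088 strap rad 1.2457463985512038
nut [560.63482253 109.38182218] [79.63212576 27.57573242] 84.2715638331687 strap rad 1.2374313024106403
grip end [441.20152402 107.43768366] [-33.51776913 -10.70211702] 35.184885331874426 strap rad -1.8798612761867055
grip start [459.851718   108.64463146] [-16.12428309  -3.86449302] 16.58091708487227 strap rad -1.806028441228302
[233.74614192 389.37892676]
[445.71629036 441.98727929]
[ 41.63035906 480.36272694]
1.2 0 [338.16430697 400.42019753] [144.18653126  54.89372891]
1.2 0.1 [340.04170293 425.42477142] [117.54719358  71.68166113]
1.2 0.2 [341.7308789  449.37669129] [92.03134727 90.63202575]
1.3 0 [330.93239468 400.66904925] [140.81028001  50.50859944]
1.3 0.1 [330.35067394 425.75782957] [113.09936202  65.72548337]
1.3 0.2 [329.70056071 449.78965513] [86.59982884 83.1276679 ]
1.4 0 [323.70932178 400.19350185] [138.2691416   45.95105391]
1.4 0.1 [320.67168479 425.11923586] [109.7851919   59.54661339]
1.4 0.2 [317.68542305 448.99531642] [82.59309572 75.35664734]
```

carry_out:
  rows:
    - {"travel":[-6,-3.8,0],"roll":-4,"gripper":0}
    - {"travel":[-12,-7.6,0],"roll":-8,"gripper":0}
    - {"travel":[-18,-11.4,0],"roll":-12,"gripper":0}
    - {"travel":[-23,-14.5,0],"roll":-16,"gripper":0}
    - {"travel":[-28,-17.6,0],"roll":-20,"gripper":0}
    - {"travel":[-33,-20.8,0],"roll":-24,"gripper":0}
    - {"travel":[-38,-24,0],"roll":-24,"gripper":0}
    - {"travel":[-43,-27,0],"roll":-24,"gripper":0}
    - {"travel":[-48,-30.2,0],"roll":-24,"gripper":0}
    - {"travel":[-52.6,-33.1,0],"roll":-24,"gripper":0}
    - {"travel":[-52.6,-33.1,4],"roll":-24,"gripper":0}
    - {"travel":[-52.6,-33.1,8],"roll":-24,"gripper":0}
    - {"travel":[-52.6,-33.1,8],"roll":-24,"gripper":0}
    - {"travel":[-52.6,-33.1,8],"roll":-24,"gripper":0}

```text
time: 1.85
ee_pos: [600.7, 56.4, 152.4]
tcp_rot: [180.0, 0.1, -179.9]
wrist_force: [0.3, 0.4, 0.2]
finger_gap: 0.4
finger_force: 0.0
```

```bash
python3 - <<'E'
import plant; from h import *
print([n for n in dir(plant) if n[0]!='_'],getattr(plant,'grasp_offset',None))
s=read_state();print(s['time'],s['ee_pos'],s['tcp_rot'],s['joint_positions'],s['finger_gap'],s['wrist_force'])
save("side","side1",(180,120,420,300),3.2)
E
```

```text
['PlanningError', 'get_image', 'grasp_offset', 'hand_in', 'read_state'] 18.700000000000003
1.85 [600.67851743  56.44262174 152.3693853 ] [ 1.79967072e+02  8.31161942e-02 -1.79859091e+02] [  1.31003154  44.33357705 -19.55825247  97.61746097  20.6381259
  41.53536574  61.46967203] 0.37384629875983805 [0.26258584 0.36464406 0.22675126]
```

View pics/side1.png

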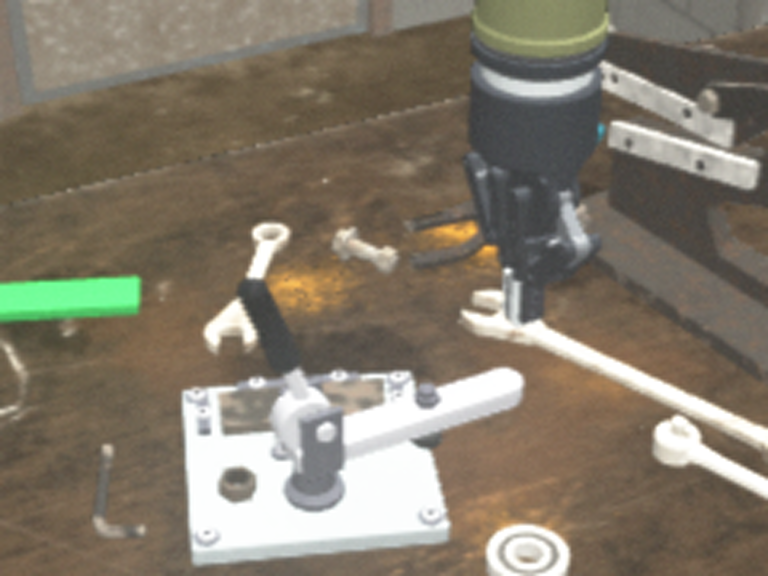

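carry_out:
  rows:
    - {"travel":[0,0,5],"roll":0,"gripper":0}
    - {"travel":[0,0,10.4],"roll":0,"gripper":0}
    - {"travel":[0,0,10.4],"roll":0,"gripper":0}
    - {"travel":[0,1.2,10.4],"roll":0,"gripper":0}
    - {"travel":[-0.1,2.4,10.4],"roll":0,"gripper":0}
    - {"travel":[-0.3,3.7,10.4],"roll":-6,"gripper":0}
    - {"travel":[-0.4,5.1,10.4],"roll":-12,"gripper":0}
    - {"travel":[-0.3,6.4,10.4],"roll":-18,"gripper":0}
    - {"travel":[-0.1,7.7,10.4],"roll":-24,"gripper":0}
    - {"travel":[0.3,9.0,10.4],"roll":-30,"gripper":0}
    - {"travel":[0.7,10.3,10.4],"roll":-36,"gripper":0}
    - {"travel":[1.3,11.5,10.4],"roll":-42,"gripper":0}
    - {"travel":[2.1,12.6,10.4],"roll":-48,"gripper":0}
    - {"travel":[2.9,13.6,10.4],"roll":-54,"gripper":0}
    - {"travel":[3.8,14.6,10.4],"roll":-60,"gripper":0}
    - {"travel":[3.8,14.6,10.4],"roll":-60,"gripper":0}

```text
time: 3.9
ee_pos: [562.1, 204.1, 49.2]
tcp_rot: [-179.9, 0.2, -119.8]
wrist_force: [0.0, 0.4, -0.7]
finger_gap: -0.1
finger_force: 0.0
```

```bash
python3 - <<'E'
from h import *
s=read_state();print(s['ee_pos'],s['tcp_rot'],s['joint_positions'],s['wrist_force'])
save("side","side2",(180,120,420,300),3.2)
E
```

```text
[562.11117963 204.07940394  49.23208227] [-1.79932689e+02  1.75619424e-01 -1.19812843e+02] [ -8.51882833  54.49731586 -28.35365564 101.10840704  41.96470662
  35.25012304  88.05053162] [ 1.86448329e-04  4.32069904e-01 -6.79449310e-01]
```

View pics/side2.png

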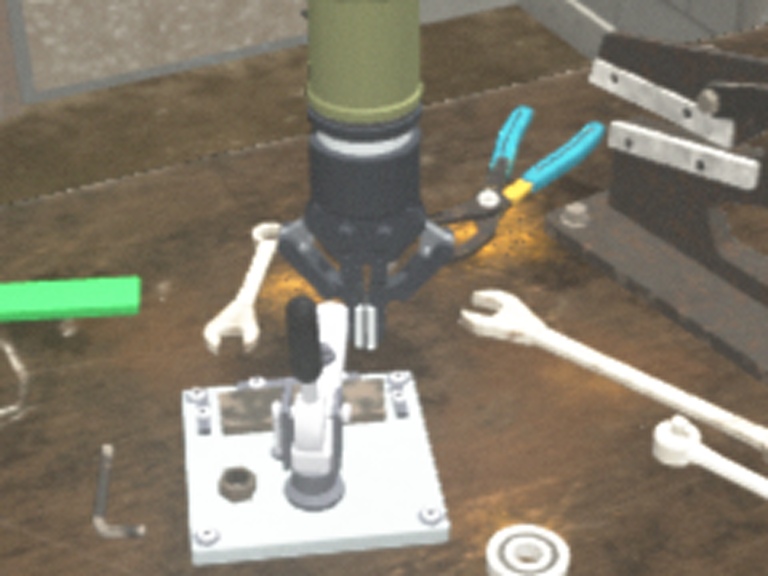

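carry_out:
  rows:
    - {"travel":[-0.1,0.7,0],"roll":-3,"gripper":0}
    - {"travel":[-0.2,1.35,0],"roll":-6,"gripper":0}
    - {"travel":[-0.2,2.0,0],"roll":-9,"gripper":0}
    - {"travel":[-0.2,2.7,0],"roll":-12,"gripper":0}
    - {"travel":[-0.2,2.7,0],"roll":-12,"gripper":0}

```text
time: 4.58
ee_pos: [540.3, 217.3, 47.5]
tcp_rot: [-179.9, 0.1, -107.8]
wrist_force: [4.7, 0.2, 0.1]
finger_gap: -0.1
finger_force: 2.2
```

carry_out:
  rows:
    - {"travel":[0,0.2,0],"roll":0,"gripper":0}
    - {"travel":[0,0.2,0],"roll":0,"gripper":0}

```text
time: 4.82
ee_pos: [540.1, 217.4, 47.6]
tcp_rot: [-179.8, 0.1, -107.9]
wrist_force: [8.1, -0.4, -0.2]
finger_gap: 0.2
finger_force: 3.8
```

carry_out:
  rows:
    - {"travel":[0,0.2,0],"roll":0,"gripper":0}
    - {"travel":[0,0.2,0],"roll":0,"gripper":0}

```text
time: 5.08
ee_pos: [540.0, 217.4, 47.8]
tcp_rot: [-179.6, 0.1, -108.0]
wrist_force: [11.2, -1.3, -2.5]
finger_gap: 0.2
finger_force: 5.4
```

carry_out:
  rows:
    - {"travel":[0,-1.5,0],"roll":0,"gripper":0}
    - {"travel":[0,-3.5,0],"roll":0,"gripper":0}
    - {"travel":[0,-3.5,-5],"roll":0,"gripper":0}
    - {"travel":[0,-3.5,-10],"roll":0,"gripper":0}
    - {"travel":[0,-3.5,-14.4],"roll":0,"gripper":0}
    - {"travel":[3,-1,-14.4],"roll":0,"gripper":0}
    - {"travel":[6,1,-14.4],"roll":0,"gripper":0}
    - {"travel":[8.5,2.3,-14.4],"roll":0,"gripper":0}
    - {"travel":[8.5,2.3,-14.4],"roll":0,"gripper":0}
    - {"travel":[8.5,2.3,-14.4],"roll":0,"gripper":0}

```text
time: 6.32
ee_pos: [487.3, 145.1, 191.2]
tcp_rot: [180.0, 0.0, -107.8]
wrist_force: [0.1, -0.5, -0.0]
finger_gap: -0.2
finger_force: 0.0
```

```bash
python3 - <<'E'
from h import *
s=read_state();print(s['ee_pos'],s['tcp_rot'],s['joint_positions'],s['wrist_force'])
import math
yaw=math.radians(s['tcp_rot'][2]);x=np.array([math.cos(yaw),math.sin(yaw)]);y=np.array([math.sin(yaw),-math.cos(yaw)])
d,R,t,th,_=fix();v=-R[:,1];p=s['ee_pos']
print("v in tool",v@x,v@y)
for e in(74,66,58,50,42,34,26,18,10,3):
    a=math.radians(e);r=106
    h=r*math.cos(a)-10*math.sin(a)-11;z=85+r*math.sin(a)+10*math.cos(a)
    w=t+h*v-p[:2];print(e,np.round([w@x/10,w@y/10,(p[2]-z)/10],2))
save("side","side3",(180,120,420,300),3.2)
E
```

```text
[487.30282829 145.0992189  191.1864481 ] [ 1.79962362e+02  3.13450101e-02 -1.07817298e+02] [  2.72690296  38.72875586 -40.17528773 111.18456028  35.97898137
  43.2895513  103.68333599] [ 0.12973609 -0.51788736 -0.04223476]
v in tool 0.9999994599768094 -0.0010392526592045827
74 [ 4.78 -0.11  0.15]
66 [ 6.22 -0.12  0.53]
58 [ 7.59 -0.12  1.1 ]
50 [ 8.87 -0.12  1.86]
42 [10.03 -0.12  2.78]
34 [11.05 -0.12  3.86]
26 [11.91 -0.12  5.07]
18 [12.59 -0.12  6.39]
10 [13.09 -0.12  7.79]
3 [13.36 -0.12  9.07]
```

View pics/side3.png

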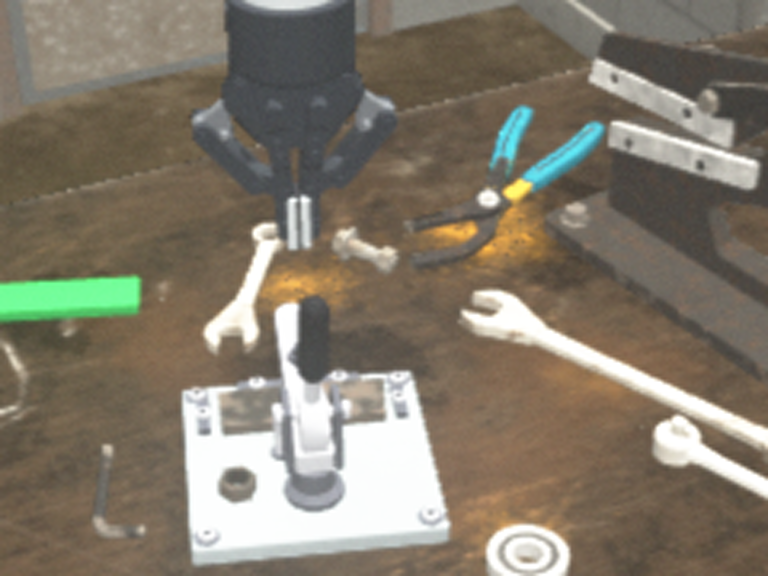

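carry_out:
  rows:
    - {"travel":[3,-0.1,0.1],"roll":0,"gripper":0}
    - {"travel":[4.8,-0.1,0.2],"roll":0,"gripper":0}
    - {"travel":[5.5,-0.1,0.4],"roll":0,"gripper":0}
    - {"travel":[6.2,-0.1,0.6],"roll":0,"gripper":0}
    - {"travel":[6.9,-0.1,0.9],"roll":0,"gripper":0}
    - {"travel":[7.6,-0.1,1.2],"roll":0,"gripper":0}
    - {"travel":[8.3,-0.1,1.6],"roll":0,"gripper":0}
    - {"travel":[8.9,-0.1,2.0],"roll":0,"gripper":0}
    - {"travel":[9.5,-0.1,2.4],"roll":0,"gripper":0}
    - {"travel":[10.0,-0.1,2.9],"roll":0,"gripper":0}
    - {"travel":[10.5,-0.1,3.4],"roll":0,"gripper":0}
    - {"travel":[11.0,-0.1,4.0],"roll":0,"gripper":0}
    - {"travel":[11.0,-0.1,4.0],"roll":0,"gripper":0}

```text
time: 8.0
ee_pos: [454.0, 38.8, 150.7]
tcp_rot: [179.9, -0.1, -107.9]
wrist_force: [-0.5, 0.2, -0.5]
finger_gap: -0.1
finger_force: 0.0
```

```bash
python3 - <<'E'
from h import *
s=read_state();print(s['ee_pos'],s['tcp_rot'],s['joint_positions'],s['wrist_force'])
save("side","side4",(180,120,420,300),3.2)
E
```

```text
[454.00787559  38.81794114 150.66280162] [ 1.79924697e+02 -5.77885613e-02 -1.07905988e+02] [ 11.92822734  39.04946889 -36.14530518 121.84701444  43.41828467
  32.73223792 105.90045357] [-0.51018948  0.228524   -0.50662606]
```

View pics/side4.png

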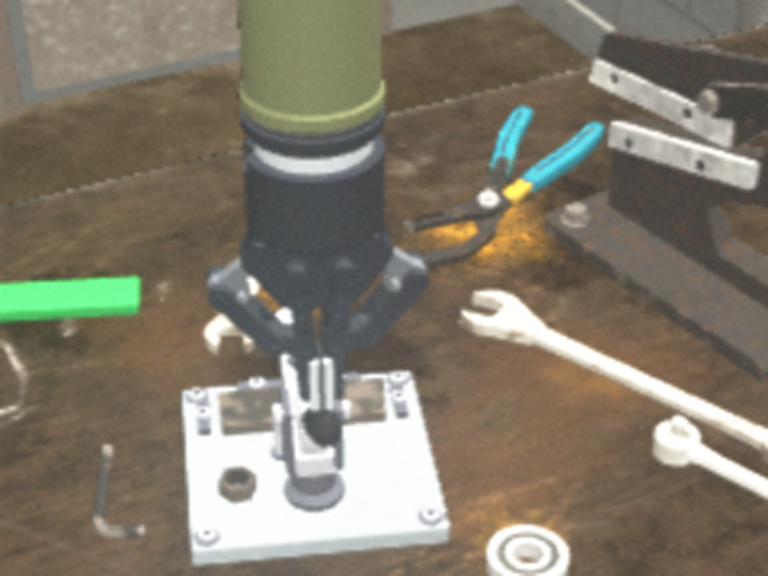

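carry_out:
  rows:
    - {"travel":[0.5,0,0.6],"roll":0,"gripper":0}
    - {"travel":[0.9,0,1.2],"roll":0,"gripper":0}
    - {"travel":[1.2,0,1.9],"roll":0,"gripper":0}
    - {"travel":[1.5,0,2.5],"roll":0,"gripper":0}
    - {"travel":[1.8,0,3.2],"roll":0,"gripper":0}
    - {"travel":[2.0,0,3.9],"roll":0,"gripper":0}
    - {"travel":[2.1,0,4.5],"roll":0,"gripper":0}
    - {"travel":[2.2,0,5.2],"roll":0,"gripper":0}
    - {"travel":[2.2,0,5.2],"roll":0,"gripper":0}

```text
time: 9.18
ee_pos: [447.7, 18.1, 99.4]
tcp_rot: [-180.0, -0.1, -107.9]
wrist_force: [-1.0, -0.6, 9.1]
finger_gap: -0.3
finger_force: 4.2
```

carry_out:
  rows:
    - {"travel":[0,0,0.3],"roll":0,"gripper":0}
    - {"travel":[0,0,0.3],"roll":0,"gripper":0}

```text
time: 9.43
ee_pos: [447.9, 17.9, 98.2]
tcp_rot: [-179.8, -0.1, -107.9]
wrist_force: [-4.7, -1.3, 31.9]
finger_gap: 0.3
finger_force: 16.2
```

carry_out:
  rows:
    - {"travel":[0,0,0.3],"roll":0,"gripper":0}
    - {"travel":[0,0,0.3],"roll":0,"gripper":0}

```text
time: 9.68
ee_pos: [448.0, 17.7, 97.1]
tcp_rot: [-179.7, -0.2, -107.8]
wrist_force: [-9.2, -3.4, 59.0]
finger_gap: -0.0
finger_force: 29.1
```

carry_out:
  rows:
    - {"travel":[0,0,0],"roll":0,"gripper":0}
    - {"travel":[0,0,0],"roll":0,"gripper":0}
    - {"travel":[0,0,-1],"roll":0,"gripper":0}
    - {"travel":[0,0,-4],"roll":0,"gripper":0}
    - {"travel":[0,0,-9],"roll":0,"gripper":0}
    - {"travel":[0,0,-13],"roll":0,"gripper":0}
    - {"travel":[0,6,-16],"roll":0,"gripper":0}
    - {"travel":[0,12,-16],"roll":0,"gripper":0}
    - {"travel":[0,12,-16],"roll":0,"gripper":0}

```text
time: 10.8
ee_pos: [329.1, 54.3, 253.1]
tcp_rot: [179.9, -0.3, -107.6]
wrist_force: [2.1, -0.5, -0.5]
finger_gap: 0.2
finger_force: 0.0
```

```bash
python3 - <<'E'
from h import *
s=read_state();print(s['ee_pos'],s['wrist_force'])
d,R,t,th,_=fix();S=save("side","side5",(230,195,360,305),5);u=R[:,1]
P=lambda h,z:np.round((proj(S,np.r_[t+h*u,z])-[230,195])*5)
print("tip",P(158,63),"grip end",[(e,P(-122*np.cos(np.radians(e)),85+122*np.sin(np.radians(e)))) for e in(3,9,15)])
E
```

```text
[329.1152968   54.29677082 253.09153597] [ 2.07509279 -0.48420508 -0.45677627]
tip [196.  93.] grip end [(3, array([263., 455.])), (9, array([262., 427.])), (15, array([261., 398.]))]
```

View pics/side5.png

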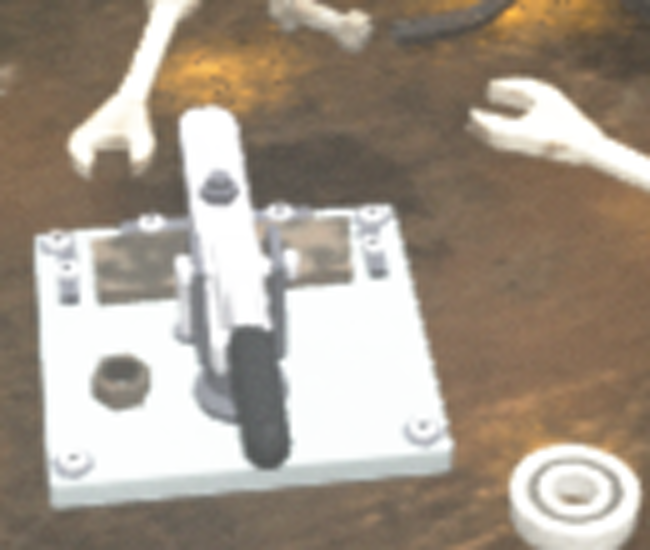

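```bash
python3 -c "
from plant import *
print(hand_in())"
```

```text
the job is handed in; nothing more can be done
None
```

The job is handed in. The strap stands over the flat bar against its stop pin and the cam lever is down: both showed in the last side picture after I let go, though I read no direct foot-on-bar force. The simulator gave no verdict.

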